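# Put the cheese away under the lid that fits

### The arm

A 6-joint arm with a two-finger parallel gripper is mounted at the origin on the work surface. World frame = base frame: x ahead of the robot, y to its left, z up, the work surface at z = 0. Lengths are in mm, angles in rad, forces in N, time in s.
With the tool pointing down it reaches from about 400 to 825 mm from the base axis. Payload 7 kg.
Tool frame: the origin (TCP) lies between the finger pads, 19 mm behind the fingertips; this is the grasp point; z points along the fingers, y is the direction in which the jaws open and shut (so a half turn about z gives the same grasp; the last joint's range is limited). The gripper opens to 88 mm and grips with 3 to 60 N. Pads are 19 mm wide; open, the fingers measure 130 mm over their backs; the gripper's body (78 mm by 193 mm) begins 47 mm behind the grasp point.
Start: joints at [-0.938, 0.359, 0.012, 0, -1.224, -0.288], TCP at [228.128, -635.258, 245.361] pointing down, gripper open.
Joint ranges: [-3.07, 3.07], [-1.43, 2.12], [-1.02, 1.25], [-3.03, 1.67], [-3.05, -0], [-3.03, 3.03]. Speed limits (rad/s): [2.39, 2.39, 3.01, 3.14, 3.14, 3.14].

### API

Orientations are given as a unit quaternion [x, y, z, w].
In Python, from plant import bot gives the robot as it stands. Calls block until the motion is done:
- bot.move_ptp(position, orientation): joint-space move of the TCP to a pose.
- bot.line_to(position, velocity=150, ori=None): straight line of the TCP; ori=None keeps the orientation; velocity is the mean speed in mm/s.
- bot.move_joints(angles): joint-space move.
- bot.move_gripper(opening, force=None): finger opening in mm; force is the grip in N (None keeps the last); returns when the fingers have stopped.
- bot.pause(seconds).
- bot.solve_ik(position, orientation): joint angles nearest the present ones, or None.
- bot.read_state(): the state.
- bot.camera(name): name is "scene" or "side" or "wrist"; returns the picture (400x640x3 uint8, red, green, blue); there is no depth.
- bot.get_calibration(name): a dict with "fx", "fy", "cx", "cy" (pixels), "view" (4x4, takes a point from world to camera coordinates); the wrist camera has in their place "T_tool_cam" (4x4, takes a point from camera to tool coordinates, whose origin is the TCP and whose axes are the flange's). Camera axes: x right, y up, looking along -z (the intrinsics and any distortion apply to the point x, -y, -z); pixel columns grow to the right and rows downward; lengths in mm; the calibration is good to about 2 mm. A picture is of the moment at which its call begins: read the wrist's pose just before it. get_calibration takes no time and is no camera call.
A pose or a line that the arm cannot do raises bot.Unreachable and nothing moves.
- bot.close_job(): hands the job in, once; it reports no verdict.
The state is a dict: "t": time; "joint_pos": joint angles; "qvel": joint speeds; "tau": joint torques, N m; "tcp_pos": TCP position; "eef_rot": TCP orientation; "contact_force": force on the tool from outside, world axes, zero at the start; "moment": the same for the moment, N m; "width": finger opening in mm.
Only numpy, scipy, OpenCV 4.12 (cv2) and the standard library are available. Lean on these libraries where they do the work, as an engineer would, in place of code of your own. Each camera call takes 0.05 s, during which the arm holds its last target. There are 200 camera calls.

### The job

Dinner is over: open the cheese board's clamp by turning its left-hand knob clockwise until the knob's engraved mark meets the mark on the collar, and put every piece of cheese, the clamped one and all the loose ones, into the white tub. Then find by trial which of the three look-alike lids fits the tub and press it on until it snaps fully home, with the two other lids left lying flat on the table, handle up. Do not knock over or push away the salt cellar, the oil bottle, the wine glass or the bowl.

Things in the scene. Friction and masses are not known exactly. Their poses are not given: they have to be found in the camera images.
- tub: white round stoneware tub, fixed, 132 mm across outside, inner radius 60 mm, inner floor 6 mm above the table. Origin: centre of its foot. Three small sprung steel catches around the shoulder (brackets out to 87 mm from the axis, up to 140 mm high) snap over a lid's edge when it is pressed straight down with some 5 to 15 N. Any yaw of a lid will do
- tub_seat (a point): on the tub's axis at its flat shoulder, 125 mm above the table: the underside of the lid that fits comes to rest here when snapped home. Not yet snapped, it stops about 12 mm higher; a lid that does not fit stays about 15 mm higher on the rim, however it is pressed. About 2 mm of play sideways
- tub_mouth (a point): centre of the tub's mouth, at the top of its raised rim ring (rim_a, rim_b or rim_c, a heavy inset collar), 140 mm above the table; the ring is 3 mm thick and its radius is 48, 55 or 62 mm, different from start to start, so the mouth is at least 93 mm across
- lid_1: white round lid, one of three that look alike from above: 146 mm across, 22.5 mm thick, about 140 g, with a steel bar handle on top, 60 mm long (lid's x), 16 mm thick (y), its top 52.5 mm above the underside. Origin: centre of the underside, z up. A ring groove below fits one rim radius only; which of the lids fits changes from start to start. Starts on the table, handle up
- lid_2: white round lid, one of three that look alike from above: 146 mm across, 22.5 mm thick, about 140 g, with a steel bar handle on top, 60 mm long (lid's x), 16 mm thick (y), its top 52.5 mm above the underside. Origin: centre of the underside, z up. A ring groove below fits one rim radius only; which of the lids fits changes from start to start. Starts on the table, handle up
- lid_3: white round lid, one of three that look alike from above: 146 mm across, 22.5 mm thick, about 140 g, with a steel bar handle on top, 60 mm long (lid's x), 16 mm thick (y), its top 52.5 mm above the underside. Origin: centre of the underside, z up. A ring groove below fits one rim radius only; which of the lids fits changes from start to start. Starts on the table, handle up
- clamp_board: wooden cheese board, fixed, 90 mm wide, 18 mm thick, from x = -85 to 105 mm. Origin: underside, on the centre line. Clamp spindle at x = 65 mm; the 22 mm wide steel strap reaches from it to x = 15 mm, over 15 mm of the clamped cheese's end. A lip 4 mm high, 26 mm long (y), at x = -44 mm stands before the cheese's other end
- clamp_knob (a joint): clamp knob, left-hand thread: rad, grows as it is turned CLOCKWISE seen from above, which raises knob and strap by 6.4 mm per rad. Starts at 0 to 0.6 (clamped, strap 1 to 5 mm above the cheese); its engraved white mark meets the black mark on the collar at 2.4 (open); stop at 3.0. Friction 0.12 N m holds it where left
- knob_grip (a point): on the knob's axis, at a good height for the TCP. The knob's grip is an upright bar 46 mm long, 16 mm thick, 30 mm tall, its top 6 mm above this point; below it is a disc of 46 mm. At joint value q the bar lies along the direction (board's yaw - q)
- knob_mark (a point): end of the white engraved line on top of the knob's bar, 23 mm from the knob's axis
- open_mark (a point): black mark on the steel collar below the knob, 29 mm from the axis: where the knob's mark must point for the clamp to be open
- cheese_held: stick of hard cheese with a darker rind on one side, 66 x 32 x 28 mm (x, y, z), about 70 g. Origin: centre of the underside, z up. Starts on the cheese board, its long side along the board's x, one end held down by the strap until the clamp is opened; it must be raised over the 4 mm lip (raise it about 8 mm, draw it out towards the board's -x, then lift)
- cheese_1: stick of hard cheese with a darker rind on one side, 66 x 32 x 28 mm (x, y, z), about 70 g. Origin: centre of the underside, z up. Starts loose on the table; 2 or 3 of these loose pieces are there
- cheese_2: stick of hard cheese with a darker rind on one side, 66 x 32 x 28 mm (x, y, z), about 70 g. Origin: centre of the underside, z up. Starts loose on the table; 2 or 3 of these loose pieces are there
- cheese_3: stick of hard cheese with a darker rind on one side, 66 x 32 x 28 mm (x, y, z), about 70 g. Origin: centre of the underside, z up. Starts loose on the table; 2 or 3 of these loose pieces are there
- salt_cellar: steel salt cellar, 52 mm across, 55 mm tall, bystander. Origin: centre of its foot
- oil_bottle: green glass oil bottle, 60 mm across, 230 mm tall, bystander. Origin: centre of its foot
- wine_glass: wine glass, 76 mm across, 190 mm tall, bystander. Origin: centre of its foot
- bowl: white bowl, 130 mm across, 50 mm tall, bystander. Origin: centre of its foot

How it is judged:
By the outcome, as a careful person would: the job done as asked, in the order asked, and still so for the second after the job is handed in, with the robot touching nothing.
Of rim_a, rim_b, rim_c only 1 to 1 are there at a start; the rules pass over those that are not, and their reading is None.
Of cheese_1, cheese_2, cheese_3 only 2 to 3 are there at a start; the rules pass over those that are not, and their reading is None.
At some moment in a run one of cheese_1, cheese_2, cheese_3 may be knocked a few centimetres aside while the robot is not near it.
Once in a run the grip may slacken for a moment while it holds something.
It also fails if it takes over 210 s, if anything falls off the work surface, if the arm or the gripper's body presses on something with over 40 N, if the wrist force passes 120 N, or if a joint passes its speed limit or range.

## Working session

There is one attempt and no reset: what is moved stays moved. The work goes in short steps, each a Python script; the robot and the scene stay as the last script left them, time stands still between calls to the robot, and variables do not carry over. Pictures are saved under pics/ and viewed, about 12 in all and at most 16, crops included, and the job is handed in when it is done.

```bash
ls; mkdir -p pics
python3 - <<'E'
from plant import bot
import cv2,numpy as np
for n in("scene","side","wrist"):
    im=bot.camera(n); cv2.imwrite(f"pics/{n}0.png",im[:,:,::-1])
    c=bot.get_calibration(n); print(n,{k:np.round(v,3).tolist() for k,v in c.items()})
s=bot.read_state();print(s)
E
```

```text
pics
scene {'fx': 442.735, 'fy': 442.735, 'cx': 320.111, 'cy': 205.471, 'view': [[0.755, 0.656, 0.003, -454.059], [-0.421, 0.481, 0.769, 135.305], [0.503, -0.582, 0.639, -1590.554], [0.0, 0.0, 0.0, 1.0]]}
side {'fx': 462.223, 'fy': 462.223, 'cx': 320.428, 'cy': 199.182, 'view': [[-0.731, -0.682, 0.013, 453.505], [0.471, -0.492, 0.732, -334.655], [-0.493, 0.542, 0.681, -1279.871], [0.0, 0.0, 0.0, 1.0]]}
wrist {'fx': 353.858, 'fy': 353.858, 'cx': 323.91, 'cy': 195.59, 'T_tool_cam': [[-0.001, 0.954, 0.301, 82.813], [1.0, 0.001, 0.001, -0.073], [0.001, 0.301, -0.954, -139.414], [0.0, 0.0, 0.0, 1.0]]}
{'t': 0.15, 'joint_pos': array([-9.37895364e-01,  3.59237760e-01,  1.12890736e-02, -2.28467904e-04,
       -1.22406899e+00, -2.88046880e-01]), 'qvel': array([0.00158465, 0.00028537, 0.00207131, 0.00266476, 0.00076047,
       0.00097719]), 'tau': array([-7.44853678e-04, -5.83276498e+01,  2.93289202e+01,  7.00116009e+00,
        8.77205021e-03, -1.29212235e-04]), 'tcp_pos': array([ 228.02201169, -634.97727099,  244.64123103]), 'eef_rot': array([-1.71535562e-01,  9.85177733e-01,  5.94799575e-04, -1.75143110e-04]), 'contact_force': array([0.57217557, 0.31221094, 0.75266543]), 'moment': array([0.05503744, 0.00523263, 0.03225572]), 'width': 87.5857831399932}
```

View pics/scene0.png

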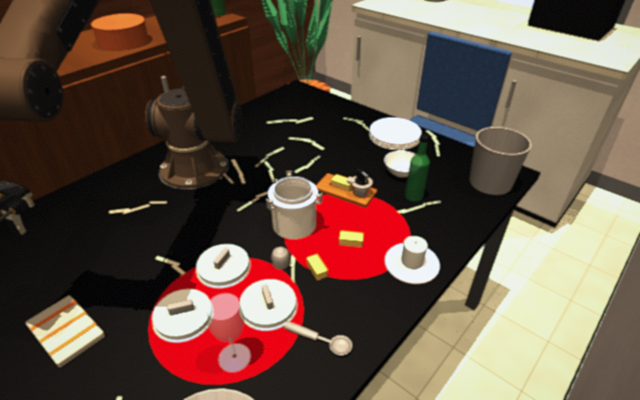

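View pics/side0.png

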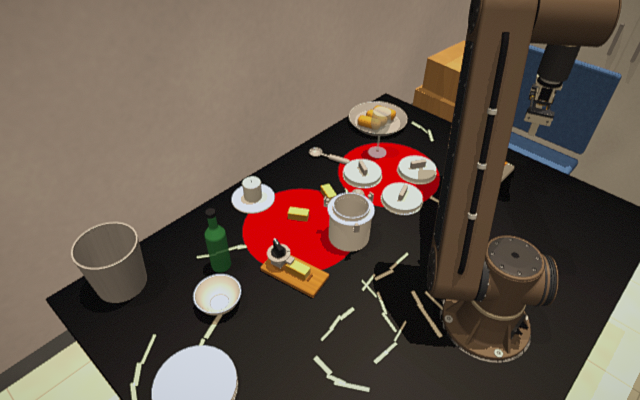

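The scene view shows lids near (223,264), (182,314) and (267,302), the tub at (294,208), the board at (346,188), loose cheeses at (351,239) and (317,266), the glass foot at (235,357) and the salt cellar at (281,258). The side view agrees and shows only two loose pieces.

```bash
cat > h.py <<'E'
from plant import bot
import cv2,numpy as np
from scipy.spatial.transform import Rotation as R
def cam(n,st=None):
    c=bot.get_calibration(n)
    if 'view' in c: T=np.linalg.inv(np.array(c['view']))
    else:
        T0=np.eye(4);T0[:3,:3]=R.from_quat(st['eef_rot']).as_matrix();T0[:3,3]=st['tcp_pos'];T=T0@np.array(c['T_tool_cam'])
    return c,T
def ray(n,uv,z,st=None):
    c,T=cam(n,st);u,v=uv
    d=T[:3,:3]@np.array([(u-c['cx'])/c['fx'],-(v-c['cy'])/c['fy'],-1.])
    o=T[:3,3];return (o+d*(z-o[2])/d[2])[:2]
def proj(n,p,st=None):
    c,T=cam(n,st);q=np.linalg.inv(T)@np.r_[p,1.];return (c['cx']-c['fx']*q[0]/q[2],c['cy']+c['fy']*q[1]/q[2])
def down(yaw):  # tool z down, tool y (jaw) direction at angle yaw+90; tool x at yaw
    return R.from_matrix(np.array([[np.cos(yaw),np.sin(yaw),0],[np.sin(yaw),-np.cos(yaw),0],[0,0,-1.]]).T.T if 0 else np.column_stack([[np.cos(yaw),np.sin(yaw),0],[np.sin(yaw),-np.cos(yaw),0],[0,0,-1.]])).as_quat()
def snap(n,name=None):
    st=bot.read_state();im=bot.camera(n)[:,:,::-1].copy()
    if name: cv2.imwrite(f'pics/{name}.png',im)
    return im,st
def rectangles(mask,n,z,st=None,amin=60):
    out=[]
    for c in cv2.findContours(mask,cv2.RETR_EXTERNAL,cv2.CHAIN_APPROX_NONE)[0]:
        if cv2.contourArea(c)<amin: continue
        w=np.array([ray(n,p[0],z,st) for p in c],np.float32)
        (cx,cy),(a,b),t=cv2.minAreaRect(w)
        m=cv2.moments(c)
        if a<b: t+=90;a,b=b,a
        out.append((round(cx,1),round(cy,1),round(a,1),round(b,1),round(np.radians(t)%np.pi,3),int(m['m10']/m['m00']),int(m['m01']/m['m00'])))
    return out
E
python3 - <<'E'
from h import *
print(R.from_quat(bot.read_state()['eef_rot']).as_matrix().round(2).tolist())
for n,d in {'scene':dict(lidA=(223,257,52),lidB=(181,306,52),lidC=(267,295,52),lidAc=(223,266,10),lidBc=(183,315,10),lidCc=(268,303,10),tub=(294,190,140),c1=(351,239,28),c2=(317,266,28),salt=(281,252,55),glass=(235,358,0),bottle=(416,196,0),bowl=(402,163,40),knob=(361,178,60)),
 'side':dict(lidA=(402,200,20),lidB=(418,169,20),lidC=(362,172,20),tub=(352,206,140),c1=(299,214,28),c2=(328,191,28),glass=(377,152,0),bottle=(221,266,0),bowl=(217,290,45),knob=(278,245,60),plate=(380,118,30))}.items():
  for k,(u,v,z) in d.items(): print(n,k,ray(n,(u,v),z).round())
for n in('scene','side'):
  im=cv2.imread(f'pics/{n}0.png');h=cv2.cvtColor(im,cv2.COLOR_BGR2HSV)
  m=cv2.inRange(h,(22,110,90),(34,255,255))
  for r in rectangles(m,n,28,amin=25): print(n,r)
E
```

```text
[[-0.94, -0.34, -0.0], [-0.34, 0.94, 0.0], [0.0, 0.0, -1.0]]
scene lidA [ 467. -241.]
scene lidB [ 517. -411.]
scene lidC [ 648. -253.]
scene lidAc [ 458. -241.]
scene lidBc [ 511. -410.]
scene lidCc [ 642. -247.]
scene tub [489.  15.]
scene c1 [668.  58.]
scene c2 [663. -84.]
scene salt [ 573. -128.]
scene glass [ 691. -400.]
scene bottle [688. 386.]
scene bowl [575. 466.]
scene knob [536. 278.]
side lidA [ 441. -222.]
side lidB [ 497. -404.]
side lidC [ 638. -244.]
side tub [471.  22.]
side c1 [644.  79.]
side c2 [652. -72.]
side glass [ 688. -403.]
side bottle [677. 382.]
side bowl [585. 461.]
side knob [573. 239.]
side plate [ 803. -567.]
scene (657.2, -80.8, 68.1, 34.0, np.float64(2.741), 316, 264)
scene (660.0, 68.5, 65.8, 35.6, np.float64(0.559), 351, 236)
scene (467.8, 264.9, 69.8, 40.6, np.float64(0.203), 340, 179)
side (486.1, 235.2, 59.7, 31.5, np.float64(0.197), 299, 266)
side (655.9, 70.0, 66.5, 31.1, np.float64(0.589), 299, 211)
side (653.7, -78.2, 72.7, 32.7, np.float64(2.737), 328, 190)
side (837.1, -534.7, 75.5, 23.3, np.float64(0.276), 368, 118)
```

Run:
```python
from h import *
for y in (0.2,0.2+np.pi,0.2-np.pi): print(bot.solve_ik([530,262,260],down(y)))
bot.move_ptp([530,262,260],down(0.2-np.pi))
im,st=snap('wrist','w1');bot.pause(.2);im,st=snap('wrist','w1');print(st['t'],st['tcp_pos'],st['joint_pos'].round(2))
im2,_=snap('scene','s1')
```

```text
[ 0.78949971  0.21270818 -0.15718932  0.         -1.20089883  0.98129662]
[ 0.78949971  0.21270818 -0.15718932  0.         -1.20089883 -2.16029604]
[ 0.78949971  0.21270818 -0.15718932  0.         -1.20089883 -2.16029604]
3.7083 [530.13631554 261.75560598 259.98152028] [ 0.79  0.21 -0.16 -0.   -1.2  -2.16]
```

View pics/w1.png

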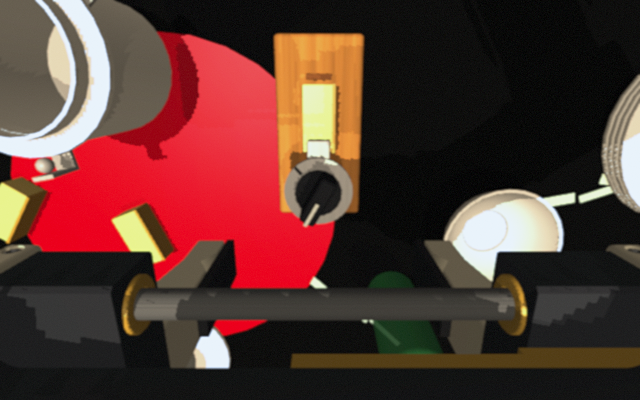

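The wrist view shows the board upright in the frame, with cheese at (318,115), strap at (318,148), knob at (320,187), white mark tip near (307,222) and the collar's black mark near (297,167). Next I measure the board and knob.

Run:
```python
from h import *
im=cv2.imread('pics/w1.png');st=bot.read_state();h=cv2.cvtColor(im,cv2.COLOR_BGR2HSV)
m=cv2.inRange(h,(8,120,90),(21,255,255));m[230:]=0
for r in rectangles(m,'wrist',18,st,400):print('board',r)
m=cv2.inRange(h,(22,90,120),(34,255,255));m[230:]=0
for r in rectangles(m,'wrist',46,st,100):print('ch46',r)
for r in rectangles(m,'wrist',28,st,100):print('ch28',r)
a=cv2.resize(im[90:240,250:390],None,fx=4,fy=4,interpolation=cv2.INTER_CUBIC)
s=cv2.imread('pics/s1.png')
print(s.shape)
cv2.imwrite('pics/crop1.png',a)
```

```text
board (495.2, 248.4, 188.0, 89.8, np.float64(0.199), 318, 96)
ch46 (630.7, 66.9, 28.2, 24.2, np.float64(2.133), 128, 221)
ch46 (637.8, -53.4, 55.4, 26.4, np.float64(3.072), 10, 205)
ch46 (482.2, 245.7, 65.6, 31.5, np.float64(0.207), 317, 112)
ch28 (640.0, 57.8, 29.7, 25.5, np.float64(2.133), 128, 221)
ch28 (647.4, -68.6, 58.2, 27.7, np.float64(3.072), 10, 205)
ch28 (483.9, 245.7, 69.0, 33.1, np.float64(0.207), 317, 112)
(400, 640, 3)
```

View pics/crop1.png

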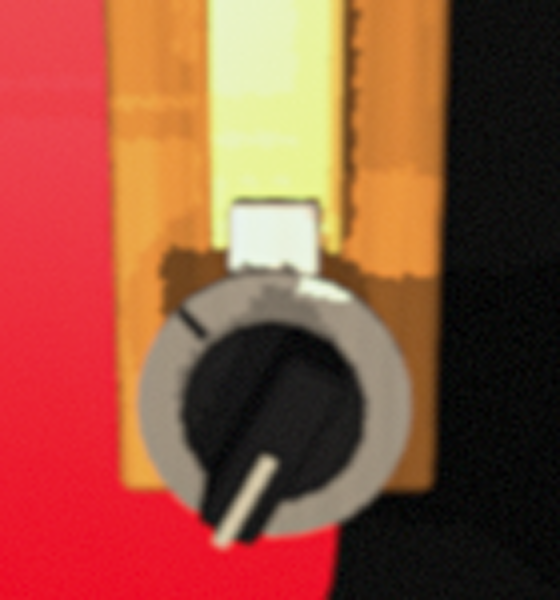

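Run:
```python
from h import *
st=bot.read_state();ax=np.array([549.1,259.3])
for z in range(70,125,5):
    v=ray('wrist',(305,226),z,st)-ax;w=ray('wrist',(317,205.5),z,st)-ax;l=v-w
    print(z,np.hypot(*v).round(1),'dirline',(0.199-np.arctan2(l[1],l[0])).round(3),'q',(0.199-np.arctan2(v[1],v[0])).round(3))
for z in range(40,90,5):
    v=ray('wrist',(298,170.5),z,st)-ax;print(z,np.hypot(*v).round(1),(0.199-np.arctan2(v[1],v[0])).round(3)%6.283)
for q in (.4,2.4):
  for b in(0,np.pi): print(bot.solve_ik([549.1,259.3,120],down(.199-q+b)).round(2))
```

```text
70 37.3 dirline 0.51 q 0.362
75 35.3 dirline 0.51 q 0.375
80 33.3 dirline 0.51 q 0.389
85 31.3 dirline 0.51 q 0.406
90 29.3 dirline 0.51 q 0.424
95 27.3 dirline 0.51 q 0.446
100 25.3 dirline 0.51 q 0.47
105 23.3 dirline 0.51 q 0.499
110 21.4 dirline 0.51 q 0.533
115 19.5 dirline 0.51 q 0.574
120 17.6 dirline 0.51 q 0.624
40 26.0 2.186
45 26.4 2.231
50 26.9 2.275
55 27.4 2.317
60 27.9 2.358
65 28.5 2.397
70 29.2 2.434
75 29.9 2.47
80 30.6 2.504
85 31.3 2.536
[ 0.76  0.36 -0.3   0.   -0.91  0.61]
[ 0.76  0.36 -0.3   0.   -0.91 -2.53]
[ 0.76  0.36 -0.3   0.   -0.91 -1.39]
[ 0.76  0.36 -0.3   0.   -0.91  1.75]
```

Run:
```python
from h import *
ax=[549.1,259.3];q0=0.5;z0=99;by=.199
bot.move_ptp(ax+[170],down(by-q0)); bot.move_gripper(60)
bot.line_to(ax+[z0],100); s=bot.read_state();print(s['contact_force'].round(1))
bot.move_gripper(5,25); s=bot.read_state();print(s['width'],s['contact_force'].round(1),s['moment'].round(2))
for q in np.linspace(q0,2.4,11)[1:]:
    bot.line_to(ax+[z0+6.4*(q-q0)],25,down(by-q))
    s=bot.read_state();print(round(q,2),s['contact_force'].round(1),s['moment'].round(2),s['width'].round(1))
bot.move_gripper(45);bot.pause(.1)
bot.line_to(ax+[190],150)
bot.move_ptp([515,255,250],down(by-np.pi));bot.pause(.2)
im,st=snap('wrist','w2');print(st['t'],st['tcp_pos'])
a=cv2.resize(im[60:260,230:410],None,fx=3,fy=3,interpolation=cv2.INTER_CUBIC);cv2.imwrite('pics/crop2.png',a)
```

```text
[ 1.  -0.3 -0.6]
16.0498694233958 [ 1.1  4.  -1. ] [ 1.31  0.07 -0.12]Traceback (most recent call last):
  File "<stdin>", line 8, in <module>
AttributeError: 'float' object has no attribute 'round'
```

Run:
```python
from h import *
ax=[549.1,259.3];q0=0.5;z0=99;by=.199
for q in np.linspace(q0,2.4,11)[1:]:
    bot.line_to(ax+[z0+6.4*(q-q0)],25,down(by-q))
    s=bot.read_state();print(round(q,2),s['contact_force'].round(1),s['moment'].round(2),round(s['width'],1))
bot.move_gripper(45);bot.pause(.1)
bot.line_to(ax+[190],150)
bot.move_ptp([515,255,250],down(by-np.pi));bot.pause(.2)
im,st=snap('wrist','w2');print(st['t'],st['tcp_pos'])
a=cv2.resize(im[60:260,230:410],None,fx=3,fy=3,interpolation=cv2.INTER_CUBIC);cv2.imwrite('pics/crop2.png',a)
```

```text
0.69 [ 0.4  5.  -1.7] [ 1.81  0.02 -0.12] 16.0
0.88 [ 0.6  6.8 -2.3] [ 2.1  -0.13 -0.14] 16.2
1.07 [ 1.   7.  -2.7] [ 2.27 -0.3  -0.14] 15.7
1.26 [ 2.5  6.6 -3.9] [ 2.41 -0.59 -0.1 ] 15.6
1.45 [ 3.   6.9 -4.8] [ 2.5  -0.93 -0.09] 16.3
1.64 [ 3.6  6.8 -4.8] [ 2.57 -1.32 -0.09] 16.1
1.83 [ 4.4  6.9 -5.7] [ 2.51 -1.75 -0.14] 16.2
2.02 [ 4.7  2.3 -1.4] [ 0.87 -1.72  0.02] 16.5
2.21 [ 5.4  1.4 -1.8] [ 0.91 -1.92 -0.11] 15.4
2.4 [ 6.   1.9 -2.6] [ 0.87 -2.01 -0.09] 15.7
14.5417 [514.95503601 254.82155256 249.02155088]
```

View pics/crop2.png

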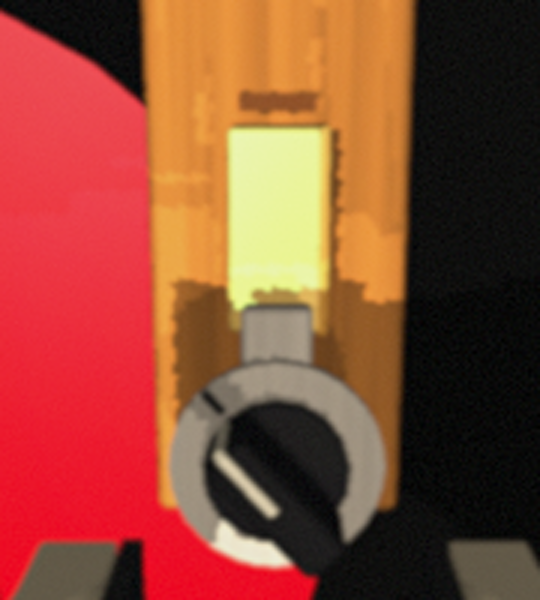

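Run:
```python
from h import *
st=bot.read_state();ax=np.array([549.1,259.3])
p=lambda c:(230+c[0]/3,60+c[1]/3)
for z in (110,114,118):
    v=ray('wrist',p((216,453)),z,st)-ax;w=ray('wrist',p((274,515)),z,st)-ax;l=v-w
    print(z,np.hypot(*v).round(1),(0.199-np.arctan2(l[1],l[0])).round(3)%6.283,(0.199-np.arctan2(v[1],v[0])).round(3)%6.283)
for c in((213,402),):
    v=ray('wrist',p(c),68,st)-ax;print(np.hypot(*v).round(1),(0.199-np.arctan2(v[1],v[0])).round(3)%6.283)
```

```text
110 22.9 2.431 2.335
114 23.7 2.431 2.387
118 24.6 2.431 2.435
26.7 2.297
```

The knob reads q≈2.39 and its mark meets the collar mark, so the clamp is open. Next I take out the held cheese and look at the tub.

Run:
```python
from h import *
by=.2;o=np.array([495.2-10*np.cos(by),248.4-10*np.sin(by)]);B=lambda x:list(o+x*np.array([np.cos(by),np.sin(by)]))
bot.move_gripper(60)
bot.line_to(B(-16)+[120],200)
bot.line_to(B(-16)+[41],100)
bot.move_gripper(20,20);s=bot.read_state();print(s['width'],s['contact_force'].round(1))
bot.line_to(B(-16)+[50],60);bot.line_to(B(-75)+[52],100);s=bot.read_state();print(s['width'],s['contact_force'].round(1))
bot.line_to(B(-75)+[260],250)
bot.move_ptp([485,15,260],down(-np.pi+.2));bot.pause(.2)
im,st=snap('wrist','w3');print(st['t'],st['tcp_pos'],st['width'],st['joint_pos'].round(2))
```

```text
31.806701905591165 [-0.4  0.2  2.6]
32.00002086667075 [ 0.5 -0.7 -1.1]
20.6167 [484.95463412  15.94004358 259.8489577 ] 32.03879410013591 [ 0.44  0.03 -0.37 -0.   -1.17 -1.81]
```

View pics/w3.png

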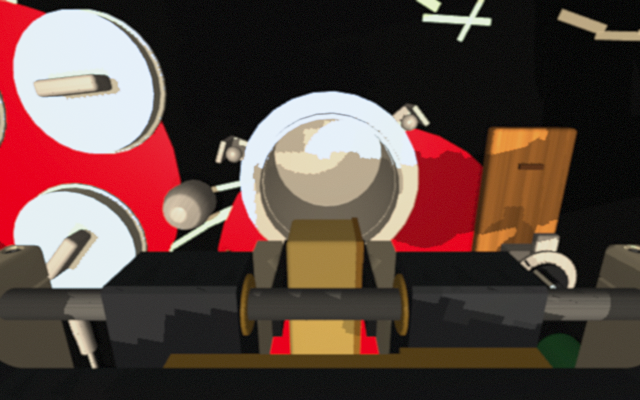

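The wrist view shows the held cheese between the fingers and the tub's outer edge, top at (331,92), left (241,178), right (418,178). Catches are at (232,150) and (408,117); lids are at upper left.

Run:
```python
from h import *
from scipy.optimize import least_squares
im=cv2.imread('pics/w3.png');st=bot.read_state()
# edges found along radial lines from (331,170): outermost bright->dark
g=cv2.cvtColor(im,cv2.COLOR_BGR2GRAY);pts=[]
for a in np.radians(np.r_[185:205:3,228:300:3,325:355:3]):
    r=np.arange(60,120);u=331+r*np.cos(a);v=172+r*np.sin(a)
    l=g[v.round().astype(int),u.round().astype(int)].astype(int)
    k=np.where((l[:-3]>150)&(l[3:]<110))[0]
    if len(k): pts.append((u[k[-1]+1],v[k[-1]+1]))
for z in(125,140):
    P=np.array([ray('wrist',p,z,st) for p in pts])
    f=least_squares(lambda q:np.hypot(*(P-q[:2]).T)-q[2],[485,15,66],loss='soft_l1');print(z,len(P),f.x.round(1),np.abs(f.fun).max().round(1))
```

```text
125 41 [485.   17.4  77.9] 18.1
140 41 [480.6  16.4  73.7] 17.1
```

Run:
```python
from h import *
st=bot.read_state()
for z in (125,140):
  for p in((331,92),(241,178),(418,178),(331,122),(262,178),(398,178),(331,128)): print(z,p,ray('wrist',p,z,st).round(1))
im=cv2.imread('pics/w3.png')
cv2.imwrite('pics/crop3.png',cv2.resize(im[80:250,200:450],None,fx=3,fy=3,interpolation=cv2.INTER_CUBIC))
```

```text
125 (331, 92) [408.4   5.2]
125 (241, 178) [487.5 -51.8]
125 (418, 178) [459.2  87. ]
125 (331, 122) [429.9   9.8]
125 (262, 178) [484.1 -35.3]
125 (398, 178) [462.4  71.3]
125 (331, 128) [434.4  10.7]
140 (331, 92) [408.2   4.9]
140 (241, 178) [482.9 -49. ]
140 (418, 178) [456.2  82.2]
140 (331, 122) [428.5   9.2]
140 (262, 178) [479.7 -33.4]
140 (398, 178) [459.2  67.4]
140 (331, 128) [432.7  10. ]
```

View pics/crop3.png

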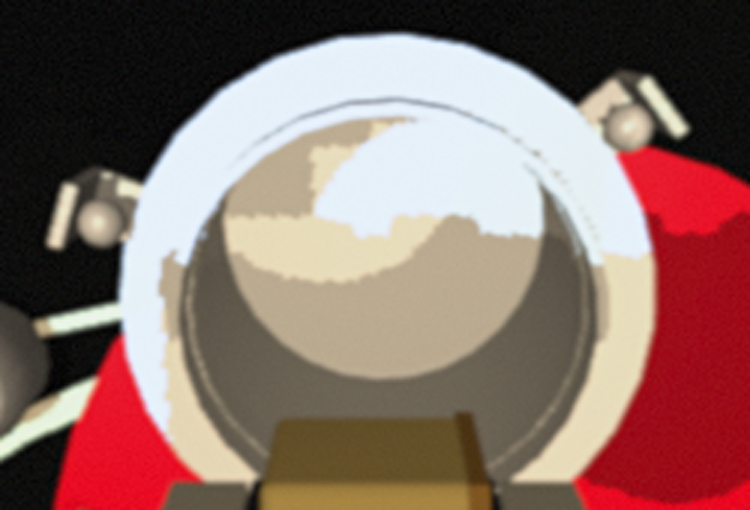

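The tub centre is about (472,17.5) and the mouth radius about 52. Dropping the cheese.

Run:
```python
from h import *
y=-np.pi+.2
bot.line_to([461,15,260],150);bot.line_to([461,15,162],120)
bot.move_gripper(50);bot.pause(.3)
bot.line_to([461,15,260],250)
# look at loose cheeses from above
bot.move_ptp([640,-5,290],down(-np.pi+.0));bot.pause(.2)
im,st=snap('wrist','w4');print(st['t'],st['tcp_pos'],st['joint_pos'].round(2))
h=cv2.cvtColor(im,cv2.COLOR_BGR2HSV)
m=cv2.inRange(h,(22,90,100),(34,255,255))
for r in rectangles(m,'wrist',28,st,200):print(r)
```

```text
24.3167 [639.26622984  -4.75812513 290.37076457] [ 0.3   0.28 -0.   -0.   -1.29 -1.87]
(654.6, -78.1, 68.2, 34.1, np.float64(2.743), 263, 178)
(490.2, 15.5, 36.7, 31.4, np.float64(0.212), 349, 17)
```

View pics/w4.png

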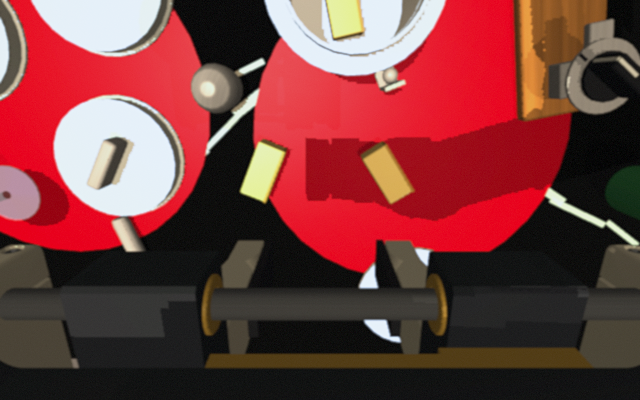

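The wrist view shows the clamped piece inside the tub at (345,18), loose pieces at (263,171) and, in shade, (387,174), with no third one. I pick up both, looking again before the second.

```bash
cat >> h.py <<'E'
TUB=[472,17.5]
def pick(x,y,psi,tub=TUB):
    bot.move_gripper(62);bot.move_ptp([x,y,140],down(psi));bot.line_to([x,y,23],120)
    bot.move_gripper(15,20);bot.pause(.1);s=bot.read_state();print('grip',s['width'],s['contact_force'].round(1))
    bot.line_to([x,y,240],250)
    bot.move_ptp(tub+[240],down(psi));s=bot.read_state();print('over',s['width'])
    if s['width']<28: print('LOST');return False
    bot.line_to(tub+[164],150);bot.move_gripper(50);bot.pause(.3);bot.line_to(tub+[250],250);return True
def loose(im,st,vs=80):
    h=cv2.cvtColor(im,cv2.COLOR_BGR2HSV);m=cv2.inRange(h,(16,90,vs),(34,255,255));m[:100]=0;m[240:]=0
    m=cv2.morphologyEx(m,cv2.MORPH_OPEN,np.ones((3,3)))
    return rectangles(m,'wrist',28,st,200)
E
python3 - <<'E'
from h import *
st=bot.read_state();print(loose(cv2.imread('pics/w4.png'),st))
print(pick(655.5,-79,2.743))
bot.move_ptp([640,45,290],down(-np.pi));bot.pause(.2);im,st=snap('wrist','w5');print(st['t']);print(loose(im,st))
E
```

```text
[(656.1, 67.8, 69.7, 31.1, np.float64(0.576), 386, 172), (656.1, -68.4, 73.7, 27.6, np.float64(2.996), 271, 171)]
grip 31.794354545444715 [0.1 1.5 2.5]
over 31.549231312415014
True
32.2083
[(678.5, 111.4, 70.9, 31.1, np.float64(0.577), 380, 190)]
```

The second loose piece has been knocked to (678,111), the expected disturbance. I pick it there.

Run:
```python
from h import *
print(pick(678,111,0.577-np.pi))
bot.move_ptp([500,17.5,290],down(-np.pi));bot.pause(.2);im,st=snap('wrist','w6');print(st['t'],st['tcp_pos'])
np.save('st6.npy',st,allow_pickle=True)
```

```text
grip 31.592108227282722 [-1.3  0.2  2.2]
over 32.15743451548369
True
40.0167 [499.42009587  17.38804502 289.28572398]
```

View pics/w6.png

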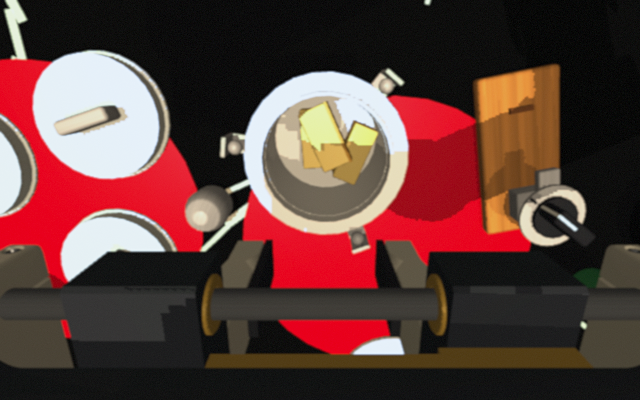

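All three pieces lie in the tub, seen around (335,140). The tub's outer edge spans columns 244–409 and rows 70–235. I fit its circle and measure lid A.

Run:
```python
from h import *
from scipy.optimize import least_squares
im=cv2.imread('pics/w6.png');st=np.load('st6.npy',allow_pickle=True).item()
h=cv2.cvtColor(im,cv2.COLOR_BGR2HSV)
m=((h[...,1]<110)&(h[...,2]>85)).astype(np.uint8)*255
def fit(P):
    f=least_squares(lambda q:np.hypot(*(P-q[:2]).T)-q[2],[*P.mean(0),66],loss='soft_l1');return f.x.round(1),np.abs(f.fun).mean().round(2)
pts=[]
for a in np.radians(np.arange(0,360,4)):
    r=np.arange(70,100,.5);u=326+r*np.cos(a);v=152+r*np.sin(a);v=np.clip(v,0,399)
    l=m[v.round().astype(int),u.round().astype(int)]
    k=np.where(l==0)[0]
    if len(k) and v[k[0]]<236: pts.append((u[k[0]],v[k[0]]))
pts=np.array(pts);el=cv2.fitEllipseAMS(pts.astype(np.float32));print(len(pts),el)
for z in(115,125,140): print(z,fit(np.array([ray('wrist',p,z,st) for p in pts])))
```

```text
86 ((324.7110290527344, 151.0416259765625), (162.90811157226562, 171.4421844482422), 253.8433380126953)
115 (array([479.7,  17.7,  74.5]), np.float64(1.15))
125 (array([477.7,  17.7,  72.2]), np.float64(1.12))
140 (array([474.7,  17.7,  68.6]), np.float64(1.06))
```

```bash
cat >> h.py <<'E'
from scipy.optimize import least_squares
def circ(im,st,c,r0,r1,z,vmax=236,S=110,V=85):
    h=cv2.cvtColor(im,cv2.COLOR_BGR2HSV);m=(h[...,1]<S)&(h[...,2]>V);pts=[]
    for a in np.radians(np.arange(0,360,4)):
        r=np.arange(r0,r1,.5);u=np.clip(c[0]+r*np.cos(a),0,639);v=np.clip(c[1]+r*np.sin(a),0,399)
        l=m[v.round().astype(int),u.round().astype(int)];k=np.where(~l)[0]
        if len(k) and k[0]>0 and v[k[0]]<vmax: pts.append((u[k[0]],v[k[0]]))
    P=np.array([ray('wrist',p,z,st) for p in pts])
    f=least_squares(lambda q:np.hypot(*(P-q[:2]).T)-q[2],[*P.mean(0),66],loss='soft_l1');return f.x.round(1),np.abs(f.fun).mean().round(2),len(P)
E
python3 - <<'E'
from h import *
bot.move_ptp([455,17.5,290],down(0));bot.pause(.2);im,st=snap('wrist','w7')
for z in(125,140):
  c=proj('wrist',(476,17.7,z),st);print(np.round(c),circ(im,st,c,60,105,z))
bot.move_ptp([600,-300,340],down(-np.pi));bot.pause(.2);im,st=snap('wrist','w8');print(st['t'],st['tcp_pos'])
np.save('st8.npy',st,allow_pickle=True)
for p in((455,-235),(507,-407),(642,-246)):print(np.round(proj('wrist',(*p,22.5),st)))
E
```

```text
[323. 156.] (array([477.6,  17.8,  72.4]), np.float64(1.55), 87)
[323. 160.] (array([480.5,  17.7,  68.8]), np.float64(2.4), 88)
45.2667 [ 600.07647085 -299.60637613  340.1864413 ]
[379.  28.]
[237.  75.]
[365. 182.]
```

View pics/w8.png

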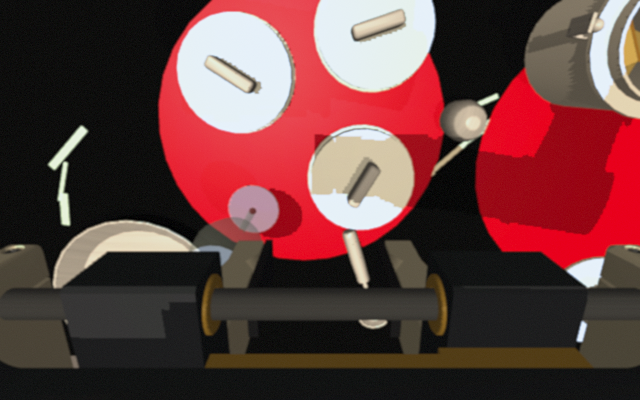

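The wrist view shows lid A centre (375,35), B (235,72) and C (361,178). Handle axes run (352,31)–(404,18), (206,60)–(258,89) and (352,203)–(375,160). The glass foot is at (252,210).

Run:
```python
from h import *
im=cv2.imread('pics/w8.png');st=np.load('st8.npy',allow_pickle=True).item()
for n,c,a,b in(('A',(378,32),(355,33),(403,18)),('B',(236,72),(208,60),(256,87)),('C',(361,178),(353,203),(374,162))):
    print(n,circ(im,st,c,40,75,22.5))
    p,q=ray('wrist',a,50,st),ray('wrist',b,50,st);d=q-p;print('  handle',((p+q)/2).round(1),np.hypot(*d).round(1),np.arctan2(d[1],d[0])%np.pi)
    h=cv2.cvtColor(im,cv2.COLOR_BGR2HSV);print(h[int((a[1]+b[1])/2),int((a[0]+b[0])/2)],h[c[1]+30,c[0]+15])
```

```text
A (array([ 454.7, -241.3,   72.1]), np.float64(0.56), 65)
  handle [ 455.9 -239.6] 54.5 1.8513126130978588
[ 19  48 223] [ 82  12 241]
B (array([ 506.7, -408.1,   72. ]), np.float64(0.57), 90)
  handle [ 506.1 -405.6] 60.4 1.0640005612252363
[ 30  26 229] [101  18 247]
C (array([ 638.8, -251.6,   72.4]), np.float64(0.81), 89)
  handle [ 636.2 -250.8] 58.9 2.710000522374595
[ 17  49 147] [102  17 248]
```

```bash
cat >> h.py <<'E'
SEAT=[477.6,17.8]
L={'A':(455.3,-240.5,1.851-np.pi),'B':(506.4,-407,1.064),'C':(638,-251.3,2.71)}
def take(n):
    x,y,p=L[n];p2=p+np.pi/2
    if p2>np.pi/2: p2-=np.pi
    bot.move_gripper(85);bot.move_ptp([x,y,130],down(p2));bot.line_to([x,y,47],120)
    bot.move_gripper(50,8);s=bot.read_state();print('len',s['width'],s['contact_force'].round(1));bot.move_gripper(85);
    bot.line_to([x,y,85],200);bot.move_ptp([x,y,85],down(p));bot.move_gripper(45);bot.line_to([x,y,45],100)
    bot.move_gripper(8,45);bot.pause(.1);s=bot.read_state();print('bar',s['width'],s['contact_force'].round(1))
    bot.line_to([x,y,250],200);s=bot.read_state();print('up',s['width'],s['contact_force'].round(1))
def press(fmax=30,zmin=168,p=None):
    z=bot.read_state()['tcp_pos'][2];log=[]
    while z>zmin:
        z-=1;bot.line_to(SEAT+[z],20);s=bot.read_state();f=s['contact_force'];log.append((round(z,1),round(s['tcp_pos'][2],1),*f.round(1)))
        if f[2]>fmax: break
    return log
E
python3 - <<'E'
from h import *
take('A')
bot.move_ptp(SEAT+[250],down(L['A'][2]));bot.line_to(SEAT+[192],100);bot.pause(.1)
s=bot.read_state();print(s['contact_force'].round(1),s['width'])
for l in press(): print(*l)
print(bot.read_state()['t'],bot.read_state()['moment'].round(2))
E
```

```text
len 59.822773182276016 [-1.2  1.2  4.7]
bar 15.953337156161037 [-0.9  1.7  5.6]
up 15.595067801090515 [ 0.1  0.5 -1.3]
[-0.5  0.8 -1.1] 15.377432515961836
191.7 192.1 0.1 0.7 -2.2
190.7 190.7 0.0 -0.3 -1.7
189.7 189.6 0.3 -0.1 -1.1
188.7 188.7 -0.1 0.2 -1.4
187.7 187.6 -0.7 -0.9 -1.9
186.7 186.7 0.9 0.7 -0.6
185.7 185.7 -0.2 0.2 -1.1
184.7 185.3 -1.7 0.6 4.9
183.7 185.3 -6.6 1.9 15.6
182.7 185.2 -11.4 1.5 24.7
181.7 185.2 -15.5 2.7 33.4
60.575 [ 1.15  6.1  -0.05]
```

The lid stops at underside ≈140. I check with a small lateral search at light load before rejecting it.

```bash
cat >> h.py <<'E'
def search(z,rs=(1.5,3)):
    out=[]
    for r in rs:
        for a in np.arange(0,2*np.pi,np.pi/4):
            bot.line_to([SEAT[0]+r*np.cos(a),SEAT[1]+r*np.sin(a),z],25);s=bot.read_state()
            out.append((r,round(a,1),*s['tcp_pos'].round(1),*s['contact_force'].round(1)))
            if s['tcp_pos'][2]<z+.25 and s['contact_force'][2]<1.5: return out,True
    return out,False
E
python3 - <<'E'
from h import *
o,ok=search(184.3)
for l in o:print(*l)
print(ok,bot.read_state()['t'])
E
```

```text
1.5 0.0 479.8 18.1 185.3 -3.7 2.4 11.9
1.5 0.8 479.6 18.6 185.3 -0.4 -1.7 10.0
1.5 1.6 479.1 19.2 185.3 1.8 -3.4 6.9
1.5 2.4 478.6 19.1 185.4 3.4 -0.8 5.6
1.5 3.1 478.3 18.5 185.4 3.0 1.6 6.2
1.5 3.9 478.4 17.6 185.3 1.1 4.1 7.2
1.5 4.7 478.8 17.2 185.3 -1.8 5.1 10.5
1.5 5.5 478.8 17.2 185.3 -7.9 4.2 14.8
3 0.0 479.8 17.4 185.3 -11.1 0.7 18.5
3 0.8 479.8 19.3 185.3 -4.9 -2.3 13.6
3 1.6 478.7 20.5 185.3 -0.7 -2.6 7.9
3 2.4 477.3 20.2 185.3 3.2 0.8 6.4
3 3.1 476.6 18.4 185.3 2.4 1.6 6.5
3 3.9 477.2 16.5 185.3 0.1 3.0 7.4
3 4.7 478.4 15.4 185.3 -3.0 3.7 11.8
3 5.5 479.1 15.5 185.3 -10.0 1.3 17.5
False 64.5917
```

```bash
cat >> h.py <<'E'
def back(n):
    x,y,p=L[n];z=bot.read_state()['tcp_pos'];bot.line_to([*SEAT,250],150);s=bot.read_state();print('lift',s['width'],s['contact_force'].round(1))
    bot.move_ptp([x,y,200],down(p));bot.line_to([x,y,60],150);bot.line_to([x,y,46],40);print(bot.read_state()['contact_force'].round(1))
    bot.move_gripper(50);bot.pause(.1);bot.line_to([x,y,200],250)
def trial(n):
    take(n);bot.move_ptp(SEAT+[250],down(L[n][2]));bot.line_to(SEAT+[188],100);bot.pause(.1)
    for l in press(): print(*l)
    print(bot.read_state()['t'])
E
python3 - <<'E'
from h import *
back('A');snap('wrist','w9');trial('C')
E
```

```text
lift 15.841187145449988 [-0.4  1.4 -1.9]
[-0.2 -0.6 -0.9]
len 60.80043386738335 [1.1 0.3 2.6]
bar 15.70837851776926 [0.  2.1 4.3]
up 15.60482377768001 [-0.6  0.3 -1.9]
187.7 188.0 0.6 0.6 -1.4
186.7 186.6 -0.1 -0.2 -1.6
185.7 185.6 -0.7 -0.3 -1.0
184.7 185.4 -3.1 0.0 6.7
183.7 185.4 -7.0 1.5 15.7
182.7 185.3 -11.2 2.2 24.5
181.7 185.3 -15.9 3.2 34.2
85.7083
```

Run:
```python
from h import *
o,ok=search(184.3)
for l in o[::3]:print(*l)
print(ok)
if not ok: back('C');trial('B')
```

```text
1.5 0.0 479.8 18.1 185.4 -3.5 2.8 11.6
1.5 2.4 478.5 19.1 185.4 3.6 -0.7 6.0
1.5 4.7 478.8 17.2 185.4 -3.4 5.7 10.0
3 0.8 479.9 19.3 185.4 -4.9 -2.5 12.5
3 3.1 476.7 18.5 185.4 2.9 2.2 5.9
3 5.5 479.2 15.5 185.4 -9.1 1.6 16.8
False
lift 15.841510345358579 [ 0.  -0.3 -1.8]
[-0.3 -0.1 -0.4]
len 60.561172737385114 [-0.6  0.4  4.3]
bar 15.661337189802806 [0.2 0.3 4.2]
up 15.865598234815183 [ 0.6 -0.4 -2.1]
187.7 188.1 0.5 0.5 -1.3
186.7 186.7 0.2 0.2 -1.5
185.7 185.7 0.8 0.5 -1.4
184.7 184.7 0.1 0.9 -1.6
183.7 183.7 -0.1 0.5 -1.7
182.7 182.9 1.2 -0.0 -1.1
181.7 182.1 2.7 0.6 0.3
180.7 180.9 3.5 1.9 1.5
179.7 179.7 4.0 1.8 0.7
178.7 178.5 3.7 1.0 -2.1
177.7 177.5 4.5 1.5 -1.8
176.7 176.5 4.5 1.0 -2.8
175.7 175.6 4.7 1.2 -2.7
174.7 174.5 4.4 0.5 -4.1
173.7 173.4 4.9 1.1 -5.8
172.7 172.4 3.3 1.4 -5.9
171.7 171.3 3.6 1.0 -6.5
170.7 170.5 2.0 0.9 -6.4
169.7 170.4 -3.6 2.0 5.1
168.7 170.4 -7.5 2.8 15.9
167.7 170.3 -12.3 2.7 25.3
113.1
```

Lid B fits and dropped to underside ≈125.4. I release it and check.

Run:
```python
from h import *
bot.line_to(SEAT+[169.5],20);bot.move_gripper(50);bot.pause(.2);bot.line_to(SEAT+[260],200)
# press on handle top with closed fingers: top should be at 177.5
bot.move_gripper(0,20)
bot.line_to(SEAT+[202],150);z=202
while z>190:
    z-=1;bot.line_to(SEAT+[z],20);s=bot.read_state()
    if s['contact_force'][2]>25:break
print('tip z',s['tcp_pos'][2]-19,s['contact_force'].round(1))
bot.line_to(SEAT+[260],200)
bot.move_ptp([560,-120,380],down(-np.pi));bot.pause(.2);im,st=snap('wrist','w10');print(st['t'])
s,_=snap('scene');cv2.imwrite('pics/fin.png',np.vstack([im[:260],s[120:400]]))
d,_=snap('side','side9')
```

```text
tip z 177.386204292374 [-15.1   2.6  32.1]
122.6
```

View pics/fin.png

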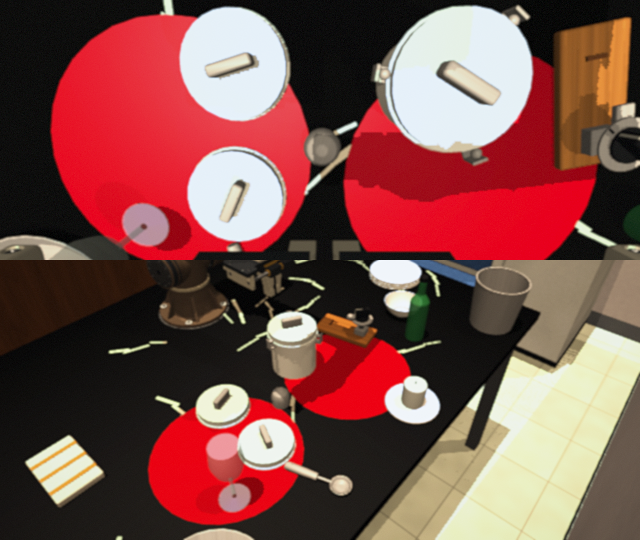

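The lid is home: handle top at 177.4 mm against 177.5 nominal. The other two lids lie flat with handles up, the bystanders are where they were, and no cheese is left on the table. Handing in.

```bash
python3 -c "
from plant import bot
print(bot.close_job())"
```

```text
the job is handed in; nothing more can be done
None
```

The job is done and handed in at about 123 s of the 210 s allowed.

- **Clamp:** I turned the knob clockwise from about 0.5 to about 2.4 rad. The close-up put its mark at 2.39 to 2.43. The collar mark measured 2.30 in that same view, against 2.4 nominal. I put that down to camera error and did not measure the knob again afterwards.
- **Cheese:** The clamped piece and both loose pieces went into the tub, and the camera saw all three inside before I closed it. I saw only two loose pieces in every view. One had been knocked aside during the run, so I found it again before picking it up.
- **Lids:** The first two I tried, A and C (my own labels), stayed at about 140 mm even with a small sideways search. I put both back flat, handle up. The third, B, snapped down to 125.4 mm. A final press of about 32 N on its handle measured the top at 177.4 mm, against 177.5 mm for fully home.
- **Bystanders:** In the last pictures the salt cellar, bottle, glass and bowl are upright and look unmoved, judged by eye. No force went near the limits.

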